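# Face the screwed clip head and clip in the setting rod

### The arm

A 6-joint arm with a two-finger parallel gripper is mounted at the origin on a cart in front of the work surface, level with it; the furniture and walls round the work are solid. World frame = base frame: x ahead of the robot, y to its left, z up, the work surface at z = 0. Lengths are in m, angles in rad, forces in N, time in s.
With the tool pointing down it reaches from about 0.275 to 1 m from the base axis. Payload 8.4 kg.
Tool frame: the origin (TCP) lies midway between the tips of the shut fingers; the grasp point (between the pads) lies 19 mm behind it; z points along the fingers, y is the line along which they close (so a half turn about z gives the same grasp; the last joint's range is limited). The gripper opens to 85 mm and grips with 20 to 120 N. Pads are 22 mm wide; open, the fingers measure 114 mm over their backs; the gripper's body (76 mm by 85 mm) begins 54 mm behind the grasp point. The pads swing forward as they close: fully open they stand 13 mm farther back than shut.
Start: joints at [-1.296, 0.353, 1.633, -0, 1.155, -0.002], TCP at [0.171, -0.601, 0.231] pointing down, gripper open.
Joint ranges: [-2.63, 2.63], [-0.92, 2.1], [0.06, 2.66], [-1.3, 4.44], [0, 2.69], [-3.02, 3.02]. Speed limits (rad/s): [2.22, 2.22, 2.79, 3.14, 3.14, 3.14].

### API

Orientations are given as a unit quaternion [x, y, z, w].
In Python, from workcell import r gives the robot as it stands. The module is installed in compiled form; this text tells all that it offers.
- The arm moves only by the tool move_arm, never from a script. Its argument "increments" is a list of rows, each an object of numbers: "dx", "dy", "dz": the shift along the tool's x, y, z scaled (see below); "rx", "ry", "rz": the turn, a rotation vector about the tool's x, y, z scaled (see below); "fingers": the opening, from -1 (shut) to 1 (fully open). A call has 1 to 20 rows; each row shifts and turns the commanded pose from where the row before left it, along the tool's axes as they then stand; what a row does not reach is not made up. The controller multiplies each number of a shift by 200 mm and each number of a turn by 180 degrees. A row lasts 1/8 s, in which the tool goes at most 62.5 mm and 10.7 degrees, less where a joint would pass 70% of its speed; a pose out of reach is approached as far as the arm can. A call with a number of a shift or a turn outside -1 to 1 is refused whole. A call with a gripper value outside its range is refused whole. The fingers move at their own pace and stop on an object; the grip force is fixed at half the most. Time passes only in rows, so rows that do not move let the fingers close. It gives the time, the measured TCP pose, the force, the opening and the grip force at its end, in the units of the state.
- r.get_state(): the state, without advancing time (a new reading comes with each control period).
- r.read_camera(name): name is "scene" or "top"; returns a dict with "frame" (480x640x3 uint8, red, green, blue), "intrinsics" (3x3 intrinsics, pixels), "dist" ([k1, k2, p1, p2, k3] as OpenCV has them; the pictures are not rectified), "world_from_camera" (4x4, takes a point from camera to world coordinates). Camera axes: x right, y down, z forward; pixel columns grow to the right and rows downward; lengths in m; the calibration is good to about 2 mm. A picture is of the moment at which its call begins. There is no depth.
- r.hand_in(): hands the job in; it is judged then, once.
The state is a dict: "time": time; "joint_positions": joint angles; "qvel": joint speeds; "joint_efforts": joint torques, N m; "position": TCP position; "orientation": TCP orientation; "contact_force": force on the tool from outside, world axes, zero at the start; "ft_torque": the same for the moment, N m; "gripper_width": opening from 0.0 (shut) to 1.0 (fully open); "gripper_force": force on a finger pad.
Only numpy, scipy, OpenCV 4.12 (cv2) and the standard library are available. Lean on these libraries where they do the work, as an engineer would, in place of code of your own. Each camera call takes 0.05 s, during which the arm holds its last target. There are 200 camera calls.

### The job

Swing the arm of the screwed clip head clockwise (seen from above) until its clip faces in line with the fixed clip beside it, short of its end stop and with the arm square to the line of the clips. Then press the setting rod down into both spring clips until it snaps home, its black grip midway between them, and let go. Leave the turned shaft, the ring gauge and the micrometer where they are.

Things in the scene. Friction and masses are not known exactly. Their poses are not given: they have to be found in the camera images.
- clip_fixture: Bolted-down clip fixture: aluminium plate 70 (x) x 130 (y) x 14 mm high with two equal spring clips whose line, and the clipped rod, runs along its y axis at x = 0; origin under the plate's centre, z up. The fixed clip is on a plain post at y = +34 mm, the screwed clip head on a vertical thread at y = -34 mm. Between them is free room down to the plate. Its highest parts reach 80 mm.
- fixed_clip (a point): in the fixed clip, where the axis of a rod fully home lies (z = 67 mm). Both clips: a flat saddle at z = 62 with two sprung jaws 10 mm long along the rod, opening outward; rounded noses at z = 72 stand 6 mm apart, lead-in flares above them spread to about 22 mm. A 10 mm rod laid on the noses has its axis near z = 77; pressed down with 10 to 15 N in all it snaps in.
- screw_head (a joint): turn of the screwed clip head about its vertical axis, rad. 0: its clip in line with the fixed clip, its arm along the fixture's -x. Negative: unscrewed, arm counter-clockwise of that seen from above (-1.57: along the fixture's -y). Starts -2.2 to -0.9; end stops -2.5 and +0.7, neither is the goal. Takes about 0.1 N m, stays where left, sinks 5 mm a turn.
- knob_end (a point): centre of the 18 mm black ball at the end of the screwed head's arm, 76 mm out from the head's axis, about 40 mm above the surface. The arm is a level round bar 10 mm thick from the ball to the head's hub (30 mm across); under it is free room down to the plate or the surface.
- setting_rod: micrometer setting rod lying loose on the thin felt mat (top 2 mm above the surface): steel rod 10 mm in diameter, 110 mm long along its y axis, with a square ribbed black plastic grip 14 x 14 mm, 36 mm long, round its middle; about 90 g. Origin at the middle of the grip's underside, 7 mm below the rod's axis.
- rod_centre (a point): centre of the setting rod, on its axis (9 mm above the surface at the start).
- turned_shaft: bystander: stepped steel shaft standing upright on its 33 mm flange behind the fixture, 73 mm high; origin under its centre.
- ring_gauge: bystander: steel ring 58 mm in diameter, 18 mm high, lying behind the fixture; origin under its centre.
- micrometer: bystander: outside micrometer with a green frame, 47 x 124 x 16 mm, lying on the felt mat beyond the setting rod; origin under its centre.
Not all that is in view belongs to the job. Several things look just like the setting_rod: the one meant starts farthest from the robot's base.

How it is judged:
By the outcome, as a careful person would: the job done as asked, in the order asked, and still so for the second after the job is handed in, with the robot touching nothing.
It also fails if it takes over 64 s, if anything falls off the work surface, if the arm or the gripper's body presses on something with over 40 N, if the wrist force passes 120 N, or if a joint passes its speed limit or range.

## Working session

There is one attempt and no reset: what is moved stays moved. The work goes in short steps, Python scripts to look and compute and a tool call to move; the robot and the scene stay as the last step left them, time stands still between calls to the robot, and variables do not carry over. Pictures are saved under pics/ and viewed, at most 10 in all, crops included, and the job is handed in when it is done.

Besides the shell and the picture viewer there is one more tool, called as name(argument=value, ...), one argument or row to a line, values as JSON. move_arm: Moves the arm, as the interface text tells. Its arguments: {"type":"object","properties":{"increments":{"type":"array"}},"required":["increments"]}

```bash
mkdir -p pics; cat > h.py <<'E'
import numpy as np, cv2, json
from workcell import r
def snap(name,fn):
    c=r.read_camera(name); cv2.imwrite(f'pics/{fn}.png',c['frame'][:,:,::-1])
    np.savez(f'pics/{fn}.npz',K=c['intrinsics'],d=c['dist'],T=c['world_from_camera']); return c
def px2w(fn,u,v,z):
    c=np.load(f'pics/{fn}.npz'); p=cv2.undistortPoints(np.array([[[u,v]]],float),c['K'],c['d'])[0,0]
    T=c['T']; d=T[:3,:3]@np.array([p[0],p[1],1]); o=T[:3,3]
    return o+d*(z-o[2])/d[2]
def w2px(fn,P):
    c=np.load(f'pics/{fn}.npz'); T=np.linalg.inv(c['T'])
    return cv2.projectPoints(np.array(P,float).reshape(-1,1,3),cv2.Rodrigues(T[:3,:3])[0],T[:3,3],c['K'],c['d'])[0][:,0]
def crop(fn,u0,v0,u1,v1,s,out):
    i=cv2.imread(f'pics/{fn}.png')[v0:v1,u0:u1]; cv2.imwrite(f'pics/{out}.png',cv2.resize(i,None,fx=s,fy=s,interpolation=cv2.INTER_CUBIC))
E
python3 - <<'E'
from h import *
a=snap('scene','s0');b=snap('top','t0')
for c in(a,b): print(c['world_from_camera'].round(3),c['intrinsics'].round(0).tolist())
print(r.get_state())
E
```

```text
[[ 0.881 -0.356  0.311  0.306]
 [-0.473 -0.651  0.593 -0.423]
 [-0.009 -0.67  -0.742  0.72 ]
 [ 0.     0.     0.     1.   ]] [[476.0, 0.0, 322.0], [0.0, 476.0, 233.0], [0.0, 0.0, 1.0]]
[[ 0.022 -0.999  0.042  0.505]
 [-1.    -0.021  0.023  0.051]
 [-0.022 -0.043 -0.999  0.968]
 [ 0.     0.     0.     1.   ]] [[514.0, 0.0, 321.0], [0.0, 514.0, 245.0], [0.0, 0.0, 1.0]]
{'time': 0.1, 'joint_positions': array([-1.29639928e+00,  3.53593660e-01,  1.63407197e+00,  2.65702254e-05,
        1.15521329e+00, -2.39574729e-03]), 'qvel': array([-0.00025063, -0.00211051, -0.00169761,  0.00137989,  0.00112982,
       -0.00040174]), 'joint_efforts': array([-6.66586238e-04, -6.06355333e+01, -3.42818999e+01, -3.44182342e-05,
        3.87086897e-03,  5.42666029e-06]), 'position': array([ 0.17068625, -0.60078378,  0.23062231]), 'orientation': array([ 9.90439031e-01,  1.37949674e-01, -7.51585938e-05, -6.38842715e-04]), 'contact_force': array([-0.7957859 , -0.11471606, -0.30917026]), 'ft_torque': array([0.04271407, 0.00967148, 0.01335772]), 'gripper_force': 0.0, 'gripper_width': 1.000901602301941}
```

View pics/t0.png

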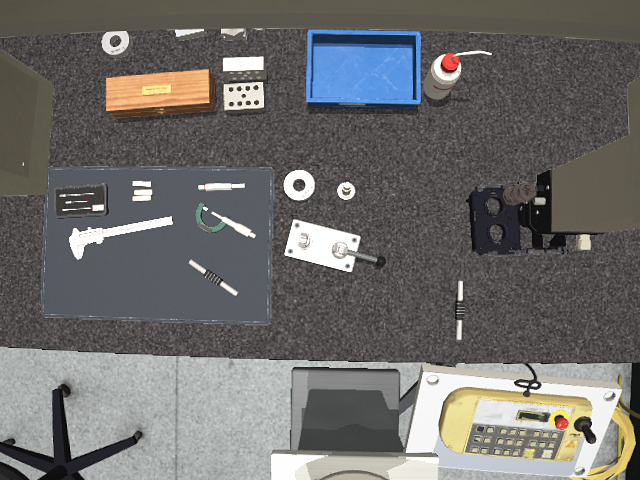

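View pics/s0.png

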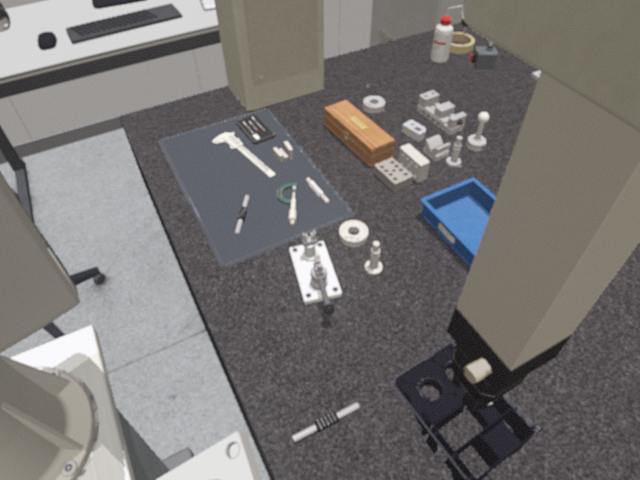

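The top view shows rod lookalikes at (213,278) on the mat, with a black grip, at (460,310) on the bare surface, with a black grip, and at (222,186) on the mat, reddish with no black grip. The fixture is at about (323,246), with its knob at (380,261). I'll compare their distances from the base and enlarge.

```bash
python3 - <<'E'
from h import *
for n,u,v,z in [('rodA',213,278,.009),('rodB',460,310,.007),('C',222,186,.009),('knob',380,261,.04)]:
    p=px2w('t0',u,v,z); print(n,p.round(3),np.hypot(*p[:2]).round(3))
a=cv2.imread('pics/t0.png')
x=cv2.resize(a[165:305,180:400],None,fx=3.6,fy=3.6,interpolation=cv2.INTER_CUBIC)
cv2.imwrite('pics/tc.png',x)
crop('s0',220,170,400,320,4.4,'sc');crop('s0',220,170,390,300,4.4,'sc')
E
```

```text
rodA [0.479 0.275 0.009] 0.552
rodB [ 0.43  -0.19   0.007] 0.47
C [0.654 0.263 0.009] 0.705
knob [ 0.518 -0.035  0.04 ] 0.519
```

View pics/tc.png

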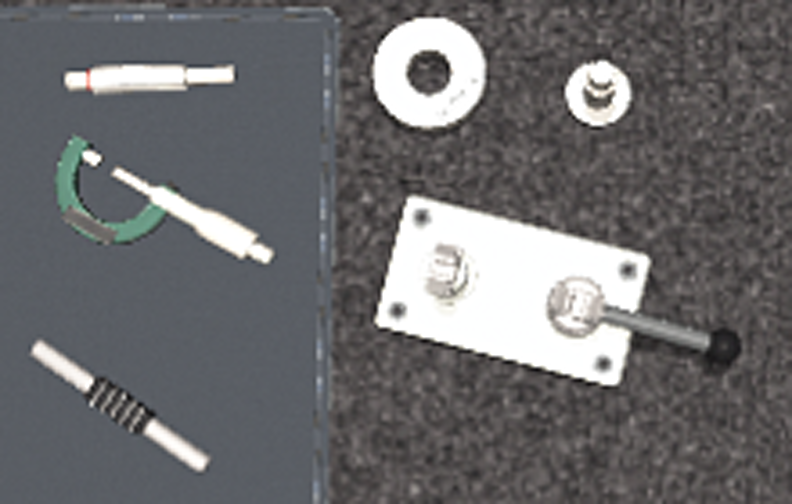

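View pics/sc.png

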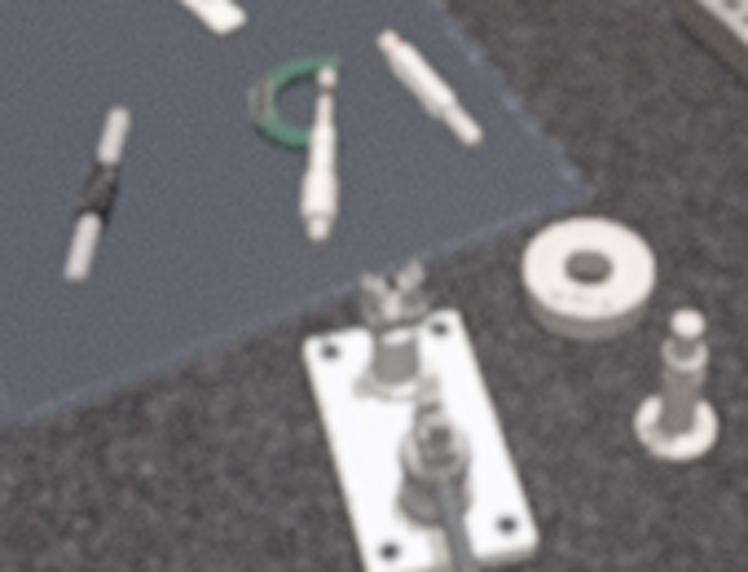

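```bash
cat > m.py <<'E'
from h import *
C=lambda u,v,z: px2w('t0',180+u/3.6-.36,165+v/3.6-.36,z)
q=np.array([C(u,v,.014) for u,v in [(408,197),(650,258),(617,386),(376,326)]])
b=np.array([C(u,v,.014) for u,v in [(421,217),(628,271),(603,364),(398,311)]])
print('edges',[np.linalg.norm(q[i]-q[(i+1)%4]).round(4) for i in range(4)])
O=(q.mean(0)+b.mean(0))/2; ys=(q[0]-q[1])+(q[3]-q[2])+(b[0]-b[1])+(b[3]-b[2]); psi=np.arctan2(-ys[0],ys[1])
print('O',q.mean(0),b.mean(0),'psi deg',np.degrees(psi))
O[2]=0;R=np.array([[np.cos(psi),-np.sin(psi),0],[np.sin(psi),np.cos(psi),0],[0,0,1]])
F=lambda x,y,z:O+R@np.array([x,y,z])
k=C(722,347,.040); h=F(0,-.034,0); d=k-h; print('knob',k,'r',np.hypot(*d[:2]), 'arm ang in fixture',np.degrees(np.arctan2(d[1],d[0])-psi))
print('head',h,'goal knob',F(-.076,-.034,.04),'fixed',F(0,.034,.067),'mid',F(0,0,.067))
e1=C(38,348,.009);e2=C(204,464,.009);g=C(122,403,.012);print('rod',e1,e2,(e1+e2)/2,g,np.linalg.norm(e1-e2),np.degrees(np.arctan2(*(e1-e2)[[1,0]])))
print('shaft',C(598,95,.01),'ring',C(430,72,.018),'microm end',C(262,252,.01))
print(w2px('s0',[F(0,.034,.067),F(0,0,.014),k,g]), 's crop tf: (u-220)*4.4,(v-170)*4.4')
E
python3 m.py
```

```text
edges [np.float64(0.1292), np.float64(0.0682), np.float64(0.1282), np.float64(0.0689)]
O [0.5444902  0.07060333 0.014     ] [0.54497717 0.07071395 0.014     ] psi deg -13.08508382155806
knob [ 0.51785496 -0.03552854  0.04      ] r 0.07554563498372835 arm ang in fixture -91.62345666407856
head [0.53703616 0.03754145 0.        ] goal knob [0.4630095  0.05474768 0.04      ] fixed [0.55243121 0.10377583 0.067     ] mid [0.54473368 0.07065864 0.067     ]
rod [0.5097553  0.31937112 0.009     ] [0.45139919 0.22947363 0.009     ] [0.48057725 0.27442237 0.009     ] [0.48213139 0.27297339 0.012     ] 0.10717739363848718 57.01075738530649
shaft [0.64811189 0.0283996  0.01      ] ring [0.65728926 0.11578414 0.018     ] microm end [0.56255664 0.20180612 0.01      ]
[[307.81125524 236.76455639]
 [313.08166945 268.64020344]
 [327.66672737 309.07311834]
 [241.84252017 213.1844341 ]] s crop tf: (u-220)*4.4,(v-170)*4.4
```

The rod is the one at (213,278). It has a black ribbed grip, lies on the mat, and is 0.552 m out against 0.47 m for the one at (460,310); the reddish item has no grip. The crop confirms this. The plate edges and arm radius match the given sizes. The head is at about −1.54 rad.

```bash
cat >> h.py <<'E'
def cur():
    s=r.get_state(); q=s['orientation']; 
    return s['position'],np.degrees(2*np.arctan2(q[1],q[0]))
def plan(P,a,b,f=None):
    """P: list of (x,y,z,phi_deg) way poses, one per row; from pose a"""
    p,ph=np.array(a[0],float),a[1]; out=[]
    for t in P:
        c,s=np.cos(np.radians(ph)),np.sin(np.radians(ph)); d=np.array(t[:3])-p
        dl=np.array([c*d[0]+s*d[1],s*d[0]-c*d[1],-d[2]]); v=(dl/.2).round(3)
        t_=round(-(((t[3]-ph)+180)%360-180)/180,4)
        row=dict(dx=v[0],dy=v[1],dz=v[2],rz=t_); row={k:float(x) for k,x in row.items() if x}
        if f is not None: row['fingers']=f
        out.append(row); v=v*.2
        p=p+np.array([c*v[0]+s*v[1],s*v[0]-c*v[1],-v[2]]); ph-=t_*180
    print(json.dumps(out)); return p,ph
def lin(a,t,n): 
    A=np.r_[a[0],a[1]];t=np.array(t,float);t[3]=A[3]+((t[3]-A[3]+180)%360-180)
    return [A+(t-A)*i/n for i in range(1,n+1)]
E
python3 - <<'E'
from h import *
a=cur(); print(a)
b=plan(lin(a,(.5233,-.0147,.13,75.3),14),a,0)
b=plan(lin(b,(.5233,-.0147,.022,75.3),4),b,0);print(b)
E
```

```text
(array([ 0.17068625, -0.60078378,  0.23062231]), np.float64(15.858443329167098))
[{"dx": 0.178, "dy": -0.167, "dz": 0.036, "rz": -0.0236}, {"dx": 0.191, "dy": -0.153, "dz": 0.036, "rz": -0.0236}, {"dx": 0.201, "dy": -0.139, "dz": 0.036, "rz": -0.0236}, {"dx": 0.21, "dy": -0.123, "dz": 0.036, "rz": -0.0236}, {"dx": 0.22, "dy": -0.108, "dz": 0.036, "rz": -0.0235}, {"dx": 0.226, "dy": -0.091, "dz": 0.036, "rz": -0.0236}, {"dx": 0.233, "dy": -0.074, "dz": 0.036, "rz": -0.0236}, {"dx": 0.238, "dy": -0.057, "dz": 0.035, "rz": -0.0236}, {"dx": 0.241, "dy": -0.038, "dz": 0.036, "rz": -0.0236}, {"dx": 0.243, "dy": -0.021, "dz": 0.036, "rz": -0.0236}, {"dx": 0.245, "dy": -0.003, "dz": 0.036, "rz": -0.0236}, {"dx": 0.244, "dy": 0.015, "dz": 0.036, "rz": -0.0236}, {"dx": 0.241, "dy": 0.034, "dz": 0.036, "rz": -0.0235}, {"dx": 0.239, "dy": 0.051, "dz": 0.036, "rz": -0.0236}]
[{"dz": 0.135}, {"dz": 0.135}, {"dz": 0.135}, {"dz": 0.135}]
(array([ 0.52331297, -0.01478238,  0.02202231]), np.float64(75.2944433291671))
```

move_arm(
  increments=[
    {"dx": 0.178, "dy": -0.167, "dz": 0.036, "rz": -0.0236, "fingers": 1},
    {"dx": 0.191, "dy": -0.153, "dz": 0.036, "rz": -0.0236, "fingers": 1},
    {"dx": 0.201, "dy": -0.139, "dz": 0.036, "rz": -0.0236, "fingers": 1},
    {"dx": 0.21, "dy": -0.123, "dz": 0.036, "rz": -0.0236, "fingers": 1},
    {"dx": 0.22, "dy": -0.108, "dz": 0.036, "rz": -0.0235, "fingers": 1},
    {"dx": 0.226, "dy": -0.091, "dz": 0.036, "rz": -0.0236, "fingers": 1},
    {"dx": 0.233, "dy": -0.074, "dz": 0.036, "rz": -0.0236, "fingers": 1},
    {"dx": 0.238, "dy": -0.057, "dz": 0.035, "rz": -0.0236, "fingers": 1},
    {"dx": 0.241, "dy": -0.038, "dz": 0.036, "rz": -0.0236, "fingers": 1},
    {"dx": 0.243, "dy": -0.021, "dz": 0.036, "rz": -0.0236, "fingers": 1},
    {"dx": 0.245, "dy": -0.003, "dz": 0.036, "rz": -0.0236, "fingers": 1},
    {"dx": 0.244, "dy": 0.015, "dz": 0.036, "rz": -0.0236, "fingers": 1},
    {"dx": 0.241, "dy": 0.034, "dz": 0.036, "rz": -0.0235, "fingers": 1},
    {"dx": 0.239, "dy": 0.051, "dz": 0.036, "rz": -0.0236, "fingers": 1},
    {"fingers": 1},
    {"fingers": 1},
  ],
)

```text
validation failed for argument at $.in...
```

move_arm(
  increments=[
    {"dx": 0.178, "dy": -0.167, "dz": 0.036, "rx": 0.0, "ry": 0.0, "rz": -0.0236, "fingers": 1.0},
  ],
)

```text
time: 0.22
position: [0.1953, -0.5609, 0.2239]
orientation: [0.985, 0.174, -0.0, 0.001]
contact_force: [1.1, 0.3, -0.1]
gripper_width: 0.999
gripper_force: 0.0
```

move_arm(
  increments=[
    {"dx": 0.191, "dy": -0.153, "dz": 0.036, "rx": 0, "ry": 0, "rz": -0.0236, "fingers": 1},
    {"dx": 0.201, "dy": -0.139, "dz": 0.036, "rx": 0, "ry": 0, "rz": -0.0236, "fingers": 1},
    {"dx": 0.21, "dy": -0.123, "dz": 0.036, "rx": 0, "ry": 0, "rz": -0.0236, "fingers": 1},
    {"dx": 0.22, "dy": -0.108, "dz": 0.036, "rx": 0, "ry": 0, "rz": -0.0235, "fingers": 1},
    {"dx": 0.226, "dy": -0.091, "dz": 0.036, "rx": 0, "ry": 0, "rz": -0.0236, "fingers": 1},
    {"dx": 0.233, "dy": -0.074, "dz": 0.036, "rx": 0, "ry": 0, "rz": -0.0236, "fingers": 1},
    {"dx": 0.238, "dy": -0.057, "dz": 0.035, "rx": 0, "ry": 0, "rz": -0.0236, "fingers": 1},
    {"dx": 0.241, "dy": -0.038, "dz": 0.036, "rx": 0, "ry": 0, "rz": -0.0236, "fingers": 1},
    {"dx": 0.243, "dy": -0.021, "dz": 0.036, "rx": 0, "ry": 0, "rz": -0.0236, "fingers": 1},
    {"dx": 0.245, "dy": -0.003, "dz": 0.036, "rx": 0, "ry": 0, "rz": -0.0236, "fingers": 1},
    {"dx": 0.244, "dy": 0.015, "dz": 0.036, "rx": 0, "ry": 0, "rz": -0.0236, "fingers": 1},
    {"dx": 0.241, "dy": 0.034, "dz": 0.036, "rx": 0, "ry": 0, "rz": -0.0235, "fingers": 1},
    {"dx": 0.239, "dy": 0.051, "dz": 0.036, "rx": 0, "ry": 0, "rz": -0.0236, "fingers": 1},
    {"dx": 0, "dy": 0, "dz": 0, "rx": 0, "ry": 0, "rz": 0, "fingers": 1},
    {"dx": 0, "dy": 0, "dz": 0, "rx": 0, "ry": 0, "rz": 0, "fingers": 1},
  ],
)

```text
time: 2.1
position: [0.5228, -0.0153, 0.1303]
orientation: [0.792, 0.611, -0.001, -0.0]
contact_force: [-0.2, -0.3, -0.3]
gripper_width: 1.002
gripper_force: 0.0
```

move_arm(
  increments=[
    {"dx": 0, "dy": 0, "dz": 0.135, "rx": 0, "ry": 0, "rz": 0, "fingers": 1},
    {"dx": 0, "dy": 0, "dz": 0.135, "rx": 0, "ry": 0, "rz": 0, "fingers": 1},
    {"dx": 0, "dy": 0, "dz": 0.135, "rx": 0, "ry": 0, "rz": 0, "fingers": 1},
    {"dx": 0, "dy": 0, "dz": 0.135, "rx": 0, "ry": 0, "rz": 0, "fingers": 1},
    {"dx": 0, "dy": 0, "dz": 0, "rx": 0, "ry": 0, "rz": 0, "fingers": 0},
    {"dx": 0, "dy": 0, "dz": 0, "rx": 0, "ry": 0, "rz": 0, "fingers": -0.4},
    {"dx": 0, "dy": 0, "dz": 0, "rx": 0, "ry": 0, "rz": 0, "fingers": -0.4},
    {"dx": 0, "dy": 0, "dz": 0, "rx": 0, "ry": 0, "rz": 0, "fingers": -0.4},
  ],
)

```text
time: 3.1
position: [0.524, -0.0153, 0.0236]
orientation: [0.792, 0.611, 0.001, 0.0]
contact_force: [0.2, -0.7, -0.9]
gripper_width: 0.302
gripper_force: 0.0
```

```bash
sed -i "s/row=dict(dx=v\[0\].*/row={k:float(x) for k,x in zip(('dx','dy','dz','rx','ry','rz','fingers'),(*v,0,0,t_,f))}/; /if f is not None/d" h.py
python3 - <<'E'
from h import *
s=r.get_state();print(s['position'],s['gripper_width'],s['contact_force'])
snap('scene','s1');crop('s1',200,170,400,320,4,'s1c')
E
```

```text
[ 0.52398041 -0.01529764  0.02358346] 0.3022579862039284 [ 0.16056539 -0.67940556 -0.85541946]
```

View pics/s1c.png

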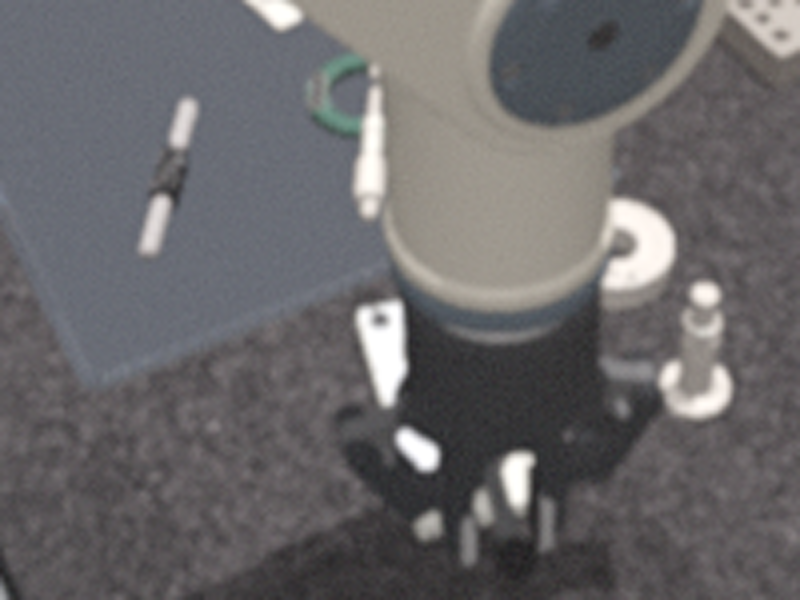

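The fingers straddle the arm just inside the ball, at crop (515,550), and are clear of the shaft. I'll close on the bar.

move_arm(
  increments=[
    {"dx": 0, "dy": 0, "dz": 0, "rx": 0, "ry": 0, "rz": 0, "fingers": -1},
    {"dx": 0, "dy": 0, "dz": 0, "rx": 0, "ry": 0, "rz": 0, "fingers": -1},
    {"dx": 0, "dy": 0, "dz": 0, "rx": 0, "ry": 0, "rz": 0, "fingers": -1},
    {"dx": 0, "dy": 0, "dz": 0, "rx": 0, "ry": 0, "rz": 0, "fingers": -1},
  ],
)

```text
time: 3.65
position: [0.524, -0.0154, 0.023]
orientation: [0.792, 0.611, 0.0, 0.0]
contact_force: [1.4, -4.3, 5.2]
gripper_width: 0.091
gripper_force: 58.6
```

```bash
python3 - <<'E'
from h import *
s=r.get_state();print(s['position'],s['gripper_width'],s['contact_force'],s['gripper_force'],s['ft_torque'])
h=np.array([.53704,.03754]);a=cur();print(a)
d=a[0][:2]-h; print(np.hypot(*d),np.degrees(np.arctan2(d[1],d[0])))
# arc, arm angle from -104.7 to -193.1, tool phi=arm+180
n=16; A=[-104.7-88.4*i/n for i in range(1,n+1)]
P=[(h[0]+.054*np.cos(np.radians(t)),h[1]+.054*np.sin(np.radians(t)),.0232-.0012*i/n,t+180) for i,t in enumerate(A)]
b=plan(P,(np.array([.52331,-.01478,.0220]),75.29),0,-1);print(b)
E
```

```text
[ 0.5239927  -0.01535821  0.02298306] 0.09115339194536483 [ 1.39024405 -4.33158314  5.20129258] 58.61079812049866 [-0.47190044 -0.19691565 -0.18395548]
(array([ 0.5239927 , -0.01535821,  0.02298306]), np.float64(75.29555265656411))
0.054483505289626255 -103.85540998407373
[{"dx": 0.002, "dy": -0.026, "dz": -0.006, "rx": 0.0, "ry": 0.0, "rz": 0.0306, "fingers": -1.0}, {"dx": 0.001, "dy": -0.026, "dz": 0.0, "rx": 0.0, "ry": 0.0, "rz": 0.0307, "fingers": -1.0}, {"dx": 0.001, "dy": -0.026, "dz": 0.001, "rx": 0.0, "ry": 0.0, "rz": 0.0307, "fingers": -1.0}, {"dx": 0.001, "dy": -0.026, "dz": 0.0, "rx": 0.0, "ry": 0.0, "rz": 0.0307, "fingers": -1.0}, {"dx": 0.002, "dy": -0.026, "dz": 0.001, "rx": 0.0, "ry": 0.0, "rz": 0.0307, "fingers": -1.0}, {"dx": 0.001, "dy": -0.026, "dz": -0.0, "rx": 0.0, "ry": 0.0, "rz": 0.0307, "fingers": -1.0}, {"dx": 0.001, "dy": -0.026, "dz": 0.0, "rx": 0.0, "ry": 0.0, "rz": 0.0307, "fingers": -1.0}, {"dx": 0.002, "dy": -0.026, "dz": 0.001, "rx": 0.0, "ry": 0.0, "rz": 0.0307, "fingers": -1.0}, {"dx": 0.001, "dy": -0.026, "dz": 0.0, "rx": 0.0, "ry": 0.0, "rz": 0.0307, "fingers": -1.0}, {"dx": 0.001, "dy": -0.026, "dz": 0.0, "rx": 0.0, "ry": 0.0, "rz": 0.0307, "fingers": -1.0}, {"dx": 0.001, "dy": -0.026, "dz": 0.001, "rx": 0.0, "ry": 0.0, "rz": 0.0307, "fingers": -1.0}, {"dx": 0.002, "dy": -0.026, "dz": 0.0, "rx": 0.0, "ry": 0.0, "rz": 0.0307, "fingers": -1.0}, {"dx": 0.001, "dy": -0.026, "dz": 0.001, "rx": 0.0, "ry": 0.0, "rz": 0.0307, "fingers": -1.0}, {"dx": 0.001, "dy": -0.026, "dz": -0.0, "rx": 0.0, "ry": 0.0, "rz": 0.0307, "fingers": -1.0}, {"dx": 0.001, "dy": -0.026, "dz": 0.0, "rx": 0.0, "ry": 0.0, "rz": 0.0307, "fingers": -1.0}, {"dx": 0.002, "dy": -0.026, "dz": 0.001, "rx": 0.0, "ry": 0.0, "rz": 0.0307, "fingers": -1.0}]
(array([0.48452449, 0.04978766, 0.022     ]), -13.108000000000004)
```

move_arm(
  increments=[
    {"dx": 0.002, "dy": -0.026, "dz": 0, "rx": 0.0, "ry": 0.0, "rz": 0.0306, "fingers": -1.0},
    {"dx": 0.001, "dy": -0.026, "dz": 0.0, "rx": 0.0, "ry": 0.0, "rz": 0.0307, "fingers": -1.0},
    {"dx": 0.001, "dy": -0.026, "dz": 0.001, "rx": 0.0, "ry": 0.0, "rz": 0.0307, "fingers": -1.0},
    {"dx": 0.001, "dy": -0.026, "dz": 0.0, "rx": 0.0, "ry": 0.0, "rz": 0.0307, "fingers": -1.0},
    {"dx": 0.002, "dy": -0.026, "dz": 0.001, "rx": 0.0, "ry": 0.0, "rz": 0.0307, "fingers": -1.0},
  ],
)

```text
time: 4.28
position: [0.5013, -0.0027, 0.0225]
orientation: [0.915, 0.403, 0.001, 0.0]
contact_force: [1.8, -2.1, 5.0]
gripper_width: 0.093
gripper_force: 58.6
```

Forces are low, so I'll continue to the end of the arc.

move_arm(
  increments=[
    {"dx": 0.001, "dy": -0.026, "dz": 0.0, "rx": 0.0, "ry": 0.0, "rz": 0.0307, "fingers": -1.0},
    {"dx": 0.001, "dy": -0.026, "dz": 0.0, "rx": 0.0, "ry": 0.0, "rz": 0.0307, "fingers": -1.0},
    {"dx": 0.002, "dy": -0.026, "dz": 0.001, "rx": 0.0, "ry": 0.0, "rz": 0.0307, "fingers": -1.0},
    {"dx": 0.001, "dy": -0.026, "dz": 0.0, "rx": 0.0, "ry": 0.0, "rz": 0.0307, "fingers": -1.0},
    {"dx": 0.001, "dy": -0.026, "dz": 0.0, "rx": 0.0, "ry": 0.0, "rz": 0.0307, "fingers": -1.0},
    {"dx": 0.001, "dy": -0.026, "dz": 0.001, "rx": 0.0, "ry": 0.0, "rz": 0.0307, "fingers": -1.0},
    {"dx": 0.002, "dy": -0.026, "dz": 0.0, "rx": 0.0, "ry": 0.0, "rz": 0.0307, "fingers": -1.0},
    {"dx": 0.001, "dy": -0.026, "dz": 0.001, "rx": 0.0, "ry": 0.0, "rz": 0.0307, "fingers": -1.0},
    {"dx": 0.001, "dy": -0.026, "dz": 0.0, "rx": 0.0, "ry": 0.0, "rz": 0.0307, "fingers": -1.0},
    {"dx": 0.001, "dy": -0.026, "dz": 0.0, "rx": 0.0, "ry": 0.0, "rz": 0.0307, "fingers": -1.0},
    {"dx": 0.002, "dy": -0.026, "dz": 0.001, "rx": 0.0, "ry": 0.0, "rz": 0.0307, "fingers": -1.0},
    {"dx": 0, "dy": 0, "dz": 0, "rx": 0, "ry": 0, "rz": 0, "fingers": -1},
    {"dx": 0, "dy": 0, "dz": 0, "rx": 0, "ry": 0, "rz": 0, "fingers": -1},
  ],
)

```text
time: 5.9
position: [0.4851, 0.0497, 0.0217]
orientation: [0.994, -0.113, 0.0, -0.0]
contact_force: [2.4, 3.4, 4.9]
gripper_width: 0.09
gripper_force: 58.8
```

```bash
python3 - <<'E'
from h import *
a=cur();s=r.get_state();print(a,s['contact_force'],s['ft_torque'],s['joint_positions'])
E
```

```text
(array([0.48510149, 0.04967162, 0.02166813]), np.float64(-12.976595686108684)) [2.39951536 3.41957841 4.94521105] [ 0.62618049 -0.40245853  0.10509636] [9.86997243e-02 4.59880193e-01 2.07190359e+00 6.54136764e-04
 6.08775634e-01 1.89544394e+00]
```

```bash
python3 - <<'E'
from h import *
a=(np.array([.48452,.04979,.0217]),-13.1)
b=plan([(.4845,.0498,.065,-13.1),(.4845,.0498,.11,-13.1),(.4845,.0498,.15,-13.1)],a,0,1)
b=plan(lin(b,(.4812,.2738,.12,57),10),b,0,1);print(b)
E
```

```text
[{"dx": -0.0, "dy": -0.0, "dz": -0.217, "rx": 0.0, "ry": 0.0, "rz": -0.0, "fingers": 1.0}, {"dx": -0.0, "dy": -0.0, "dz": -0.224, "rx": 0.0, "ry": 0.0, "rz": -0.0, "fingers": 1.0}, {"dx": -0.0, "dy": -0.0, "dz": -0.2, "rx": 0.0, "ry": 0.0, "rz": -0.0, "fingers": 1.0}]
[{"dx": -0.027, "dy": -0.109, "dz": 0.015, "rx": 0.0, "ry": 0.0, "rz": -0.0389, "fingers": 1.0}, {"dx": -0.014, "dy": -0.111, "dz": 0.015, "rx": 0.0, "ry": 0.0, "rz": -0.039, "fingers": 1.0}, {"dx": 0.001, "dy": -0.112, "dz": 0.015, "rx": 0.0, "ry": 0.0, "rz": -0.0389, "fingers": 1.0}, {"dx": 0.013, "dy": -0.111, "dz": 0.015, "rx": 0.0, "ry": 0.0, "rz": -0.039, "fingers": 1.0}, {"dx": 0.028, "dy": -0.109, "dz": 0.015, "rx": 0.0, "ry": 0.0, "rz": -0.0389, "fingers": 1.0}, {"dx": 0.04, "dy": -0.104, "dz": 0.015, "rx": 0.0, "ry": 0.0, "rz": -0.039, "fingers": 1.0}, {"dx": 0.053, "dy": -0.099, "dz": 0.015, "rx": 0.0, "ry": 0.0, "rz": -0.0389, "fingers": 1.0}, {"dx": 0.064, "dy": -0.092, "dz": 0.015, "rx": 0.0, "ry": 0.0, "rz": -0.039, "fingers": 1.0}, {"dx": 0.075, "dy": -0.083, "dz": 0.015, "rx": 0.0, "ry": 0.0, "rz": -0.0389, "fingers": 1.0}, {"dx": 0.085, "dy": -0.073, "dz": 0.015, "rx": 0.0, "ry": 0.0, "rz": -0.0389, "fingers": 1.0}]
(array([0.48120409, 0.27379909, 0.1199    ]), np.float64(56.992000000000004))
```

move_arm(
  increments=[
    {"dx": 0, "dy": 0, "dz": 0, "rx": 0, "ry": 0, "rz": 0, "fingers": 1},
    {"dx": 0, "dy": 0, "dz": 0, "rx": 0, "ry": 0, "rz": 0, "fingers": 1},
    {"dx": 0, "dy": 0, "dz": 0, "rx": 0, "ry": 0, "rz": 0, "fingers": 1},
    {"dx": 0, "dy": 0, "dz": 0, "rx": 0, "ry": 0, "rz": 0, "fingers": 1},
    {"dx": 0, "dy": 0, "dz": -0.217, "rx": 0, "ry": 0, "rz": 0, "fingers": 1},
    {"dx": 0, "dy": 0, "dz": -0.224, "rx": 0, "ry": 0, "rz": 0, "fingers": 1},
    {"dx": 0, "dy": 0, "dz": -0.2, "rx": 0, "ry": 0, "rz": 0, "fingers": 1},
    {"dx": -0.027, "dy": -0.109, "dz": 0.015, "rx": 0.0, "ry": 0.0, "rz": -0.0389, "fingers": 1.0},
    {"dx": -0.014, "dy": -0.111, "dz": 0.015, "rx": 0.0, "ry": 0.0, "rz": -0.039, "fingers": 1.0},
    {"dx": 0.001, "dy": -0.112, "dz": 0.015, "rx": 0.0, "ry": 0.0, "rz": -0.0389, "fingers": 1.0},
    {"dx": 0.013, "dy": -0.111, "dz": 0.015, "rx": 0.0, "ry": 0.0, "rz": -0.039, "fingers": 1.0},
    {"dx": 0.028, "dy": -0.109, "dz": 0.015, "rx": 0.0, "ry": 0.0, "rz": -0.0389, "fingers": 1.0},
    {"dx": 0.04, "dy": -0.104, "dz": 0.015, "rx": 0.0, "ry": 0.0, "rz": -0.039, "fingers": 1.0},
    {"dx": 0.053, "dy": -0.099, "dz": 0.015, "rx": 0.0, "ry": 0.0, "rz": -0.0389, "fingers": 1.0},
    {"dx": 0.064, "dy": -0.092, "dz": 0.015, "rx": 0.0, "ry": 0.0, "rz": -0.039, "fingers": 1.0},
    {"dx": 0.075, "dy": -0.083, "dz": 0.015, "rx": 0.0, "ry": 0.0, "rz": -0.0389, "fingers": 1.0},
    {"dx": 0.085, "dy": -0.073, "dz": 0.015, "rx": 0.0, "ry": 0.0, "rz": -0.0389, "fingers": 1.0},
    {"dx": 0, "dy": 0, "dz": 0, "rx": 0, "ry": 0, "rz": 0, "fingers": 1},
    {"dx": 0, "dy": 0, "dz": 0, "rx": 0, "ry": 0, "rz": 0, "fingers": 1},
  ],
)

```text
time: 8.28
position: [0.481, 0.2728, 0.1196]
orientation: [0.879, 0.476, -0.0, 0.0]
contact_force: [0.6, -0.4, 1.0]
gripper_width: 0.994
gripper_force: 0.0
```

```bash
python3 - <<'E'
from h import *
print(cur(),r.get_state()['joint_positions'])
snap('top','t2');crop('t2',270,200,410,305,5.6,'t2c')
snap('scene','s2');print(w2px('s2',[[.4812,.2738,.012]]))
a=cv2.resize(cv2.imread('pics/t2.png')[205:295,275,None] if 0 else cv2.imread('pics/t2.png')[200:300,270:400],(780,600),interpolation=cv2.INTER_CUBIC);cv2.imwrite('pics/t2c.png',a)
E
```

```text
(array([0.48103578, 0.27278206, 0.11956399]), np.float64(56.884080671828485)) [ 5.13264860e-01  3.77413172e-01  1.88366109e+00 -2.53858072e-04
  8.81244974e-01  1.09140826e+00]
[[241.28009094 213.08980404]]
```

View pics/t2c.png

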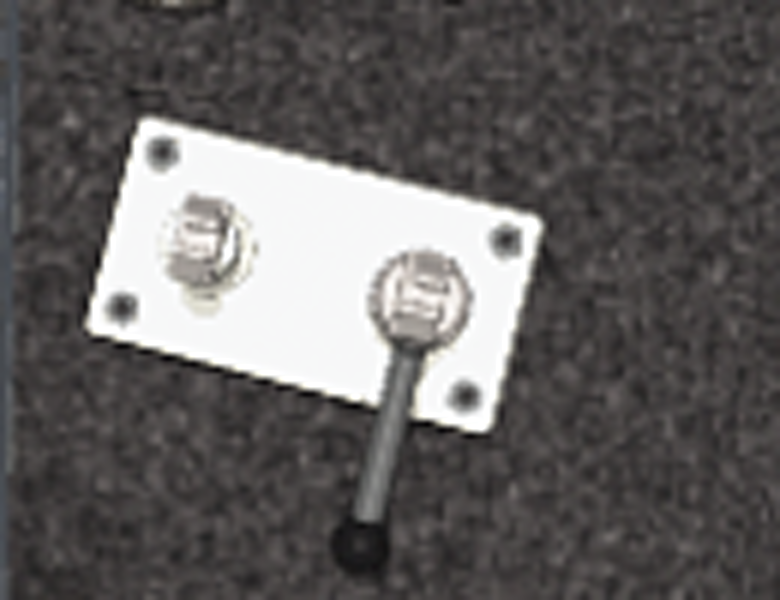

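The head is turned: its arm runs from crop (408,350) to the ball at (360,545), and the clips at (204,240) and (424,293) look parallel. I'll put numbers on it.

```bash
python3 - <<'E'
from h import *
C=lambda u,v,z: px2w('t2',270+u/6-.42,200+v/6-.42,z)
q=np.array([C(u,v,.014) for u,v in [(143,117),(543,217),(490,434),(87,329)]])
b=np.array([C(u,v,.014) for u,v in [(162,152),(507,240),(465,396),(122,307)]])
for w in(q,b):
    y=w[0]-w[1]+w[3]-w[2];x=w[0]-w[3]+w[1]-w[2];print(w.mean(0)[:2],np.degrees(np.arctan2(-y[0],y[1])),np.degrees(np.arctan2(x[1],x[0])))
O=(q.mean(0)+b.mean(0))[:2]/2;psi=np.radians(-13.1);R=np.array([[np.cos(psi),-np.sin(psi)],[np.sin(psi),np.cos(psi)]])
for n,u,v,z in [('fix',204,240,.070),('scr',424,293,.070),('knob',360,545,.04),('bar0',408,352,.04)]:
    print(n,(R.T@(C(u,v,z)[:2]-O)*1e3).round(1),C(u,v,z))
print('mid world',O)
a=cur();b=plan(lin(a,(.4812,.2738,.0035,57),4),a,0,1)
E
```

```text
[0.54522818 0.07036925] -13.11407028660889 -12.990655566836368
[0.5453434 0.0708854] -13.221099512049047 -13.500485419960789
fix [-0.5 32. ] [0.55210217 0.10194656 0.07      ]
scr [  0.4 -34. ] [0.537988   0.03744365 0.07      ]
knob [-76.6 -34.2] [0.46295507 0.05462862 0.04      ]
bar0 [-16.8 -33.9] [0.5212358  0.04144602 0.04      ]
mid world [0.54528579 0.07062733]
[{"dx": 0.001, "dy": -0.001, "dz": 0.145, "rx": 0.0, "ry": 0.0, "rz": -0.0002, "fingers": 1.0}, {"dx": 0.001, "dy": -0.001, "dz": 0.146, "rx": 0.0, "ry": 0.0, "rz": -0.0001, "fingers": 1.0}, {"dx": 0.002, "dy": -0.0, "dz": 0.145, "rx": 0.0, "ry": 0.0, "rz": -0.0002, "fingers": 1.0}, {"dx": 0.001, "dy": -0.001, "dz": 0.145, "rx": 0.0, "ry": 0.0, "rz": -0.0002, "fingers": 1.0}]
```

move_arm(
  increments=[
    {"dx": 0.001, "dy": -0.001, "dz": 0.145, "rx": 0.0, "ry": 0.0, "rz": 0, "fingers": 1.0},
    {"dx": 0.001, "dy": -0.001, "dz": 0.145, "rx": 0.0, "ry": 0.0, "rz": 0, "fingers": 1.0},
    {"dx": 0.002, "dy": 0, "dz": 0.145, "rx": 0.0, "ry": 0.0, "rz": 0, "fingers": 0.5},
    {"dx": 0.001, "dy": -0.001, "dz": 0.1, "rx": 0.0, "ry": 0.0, "rz": 0, "fingers": 0.2},
    {"dx": 0, "dy": 0, "dz": 0.04, "rx": 0, "ry": 0, "rz": 0, "fingers": -0.2},
    {"dx": 0, "dy": 0, "dz": 0, "rx": 0, "ry": 0, "rz": 0, "fingers": -0.4},
    {"dx": 0, "dy": 0, "dz": 0, "rx": 0, "ry": 0, "rz": 0, "fingers": -0.4},
  ],
)

```text
time: 9.25
position: [0.482, 0.2747, 0.0055]
orientation: [0.879, 0.477, 0.001, -0.0]
contact_force: [-0.5, 0.4, -0.0]
gripper_width: 0.298
gripper_force: 0.0
```

```bash
python3 - <<'E'
from h import *
s=r.get_state();print(cur(),s['gripper_width'],s['contact_force'])
snap('scene','s3');cv2.imwrite('pics/s3c.png',cv2.resize(cv2.imread('pics/s3.png')[150:280,180:340],(800,600),interpolation=cv2.INTER_CUBIC)[:600])
E
```

```text
(array([0.4819738 , 0.27469009, 0.00554705]), np.float64(56.96433047890063)) 0.29808542356630324 [-0.5447621   0.37556923 -0.03701673]
```

View pics/s3c.png

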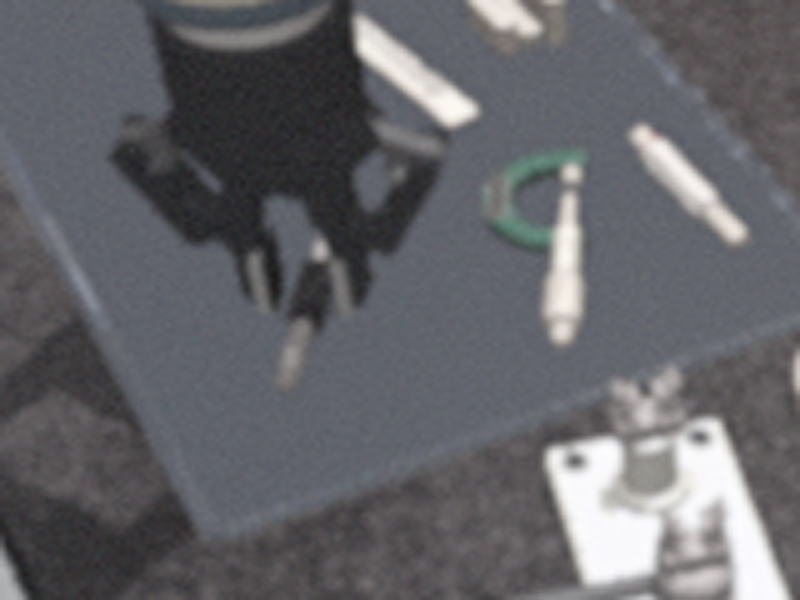

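The fingers straddle the black grip at crop (310,290), and the micrometer is clear. I'll shift 1.2 mm to its middle, close and lift.

move_arm(
  increments=[
    {"dx": -0.006, "dy": 0, "dz": 0, "rx": 0, "ry": 0, "rz": 0, "fingers": -0.4},
    {"dx": 0, "dy": 0, "dz": 0, "rx": 0, "ry": 0, "rz": 0, "fingers": -1},
    {"dx": 0, "dy": 0, "dz": 0, "rx": 0, "ry": 0, "rz": 0, "fingers": -1},
    {"dx": 0, "dy": 0, "dz": 0, "rx": 0, "ry": 0, "rz": 0, "fingers": -1},
    {"dx": 0, "dy": 0, "dz": 0, "rx": 0, "ry": 0, "rz": 0, "fingers": -1},
    {"dx": 0, "dy": 0, "dz": -0.05, "rx": 0, "ry": 0, "rz": 0, "fingers": -1},
    {"dx": 0, "dy": 0, "dz": -0.2, "rx": 0, "ry": 0, "rz": 0, "fingers": -1},
    {"dx": 0, "dy": 0, "dz": -0.25, "rx": 0, "ry": 0, "rz": 0, "fingers": -1},
    {"dx": 0, "dy": 0, "dz": -0.22, "rx": 0, "ry": 0, "rz": 0, "fingers": -1},
    {"dx": 0, "dy": 0, "dz": 0, "rx": 0, "ry": 0, "rz": 0, "fingers": -1},
  ],
)

```text
time: 10.55
position: [0.4828, 0.2747, 0.1528]
orientation: [0.879, 0.477, 0.004, -0.0]
contact_force: [-0.3, -0.2, -1.6]
gripper_width: 0.14
gripper_force: 58.8
```

```bash
python3 - <<'E'
from h import *
s=r.get_state();a=cur();print(a,s['gripper_width'],s['contact_force'],s['gripper_force'])
b=plan(lin(a,(.5452,.0706,.130,76.9),7),a,0,-1);print(b)
E
```

```text
(array([0.48279515, 0.27474029, 0.1527706 ]), np.float64(56.99288706934607)) 0.1396517045413864 [-0.28005575 -0.17488969 -1.56459495] 58.793490529060364
[{"dx": -0.098, "dy": 0.117, "dz": 0.016, "rx": 0.0, "ry": 0.0, "rz": -0.0158, "fingers": -1.0}, {"dx": -0.104, "dy": 0.112, "dz": 0.017, "rx": 0.0, "ry": 0.0, "rz": -0.0158, "fingers": -1.0}, {"dx": -0.109, "dy": 0.106, "dz": 0.016, "rx": 0.0, "ry": 0.0, "rz": -0.0158, "fingers": -1.0}, {"dx": -0.114, "dy": 0.101, "dz": 0.016, "rx": 0.0, "ry": 0.0, "rz": -0.0158, "fingers": -1.0}, {"dx": -0.119, "dy": 0.095, "dz": 0.016, "rx": 0.0, "ry": 0.0, "rz": -0.0158, "fingers": -1.0}, {"dx": -0.124, "dy": 0.089, "dz": 0.017, "rx": 0.0, "ry": 0.0, "rz": -0.0158, "fingers": -1.0}, {"dx": -0.128, "dy": 0.083, "dz": 0.016, "rx": 0.0, "ry": 0.0, "rz": -0.0158, "fingers": -1.0}]
(array([0.54510945, 0.0705855 , 0.1299706 ]), np.float64(76.90088706934604))
```

move_arm(
  increments=[
    {"dx": -0.098, "dy": 0.117, "dz": 0.016, "rx": 0.0, "ry": 0.0, "rz": -0.0158, "fingers": -1.0},
    {"dx": -0.104, "dy": 0.112, "dz": 0.017, "rx": 0.0, "ry": 0.0, "rz": -0.0158, "fingers": -1.0},
    {"dx": -0.109, "dy": 0.106, "dz": 0.016, "rx": 0.0, "ry": 0.0, "rz": -0.0158, "fingers": -1.0},
    {"dx": -0.114, "dy": 0.101, "dz": 0.016, "rx": 0.0, "ry": 0.0, "rz": -0.0158, "fingers": -1.0},
    {"dx": -0.119, "dy": 0.095, "dz": 0.016, "rx": 0.0, "ry": 0.0, "rz": -0.0158, "fingers": -1.0},
    {"dx": -0.124, "dy": 0.089, "dz": 0.017, "rx": 0.0, "ry": 0.0, "rz": -0.0158, "fingers": -1.0},
    {"dx": -0.128, "dy": 0.083, "dz": 0.016, "rx": 0.0, "ry": 0.0, "rz": -0.0158, "fingers": -1.0},
    {"dx": 0, "dy": 0, "dz": 0, "rx": 0, "ry": 0, "rz": 0, "fingers": -1},
    {"dx": 0, "dy": 0, "dz": 0, "rx": 0, "ry": 0, "rz": 0, "fingers": -1},
  ],
)

```text
time: 11.68
position: [0.5423, 0.0696, 0.1253]
orientation: [0.784, 0.621, -0.0, -0.0]
contact_force: [-0.5, 0.4, -0.8]
gripper_width: 0.148
gripper_force: 58.8
```

```bash
python3 - <<'E'
from h import *
s=r.get_state();a=cur();print(a,s['contact_force'])
snap('scene','s4');cv2.imwrite('pics/s4c.png',cv2.resize(cv2.imread('pics/s4.png')[180:300,240:400],(800,600),interpolation=cv2.INTER_CUBIC))
# predicted rod ends/grip centre from TCP
ph=np.radians(a[1]);x=np.array([np.cos(ph),np.sin(ph),0]);c=a[0]+[0,0,.0035]
w=w2px('s4',[c+x*.055,c-x*.055,c+x*.018,c-x*.018]);print((w-[240,180])*5)
snap('top','t4')
E
```

```text
(array([0.54234554, 0.06963182, 0.12532032]), np.float64(76.82848947919905)) [-0.49207895  0.41061092 -0.78490541]
[[314.7580514  128.97893061]
 [394.14905613 359.87717114]
 [339.90498556 202.12717769]
 [365.84359071 277.56688112]]
```

View pics/s4c.png

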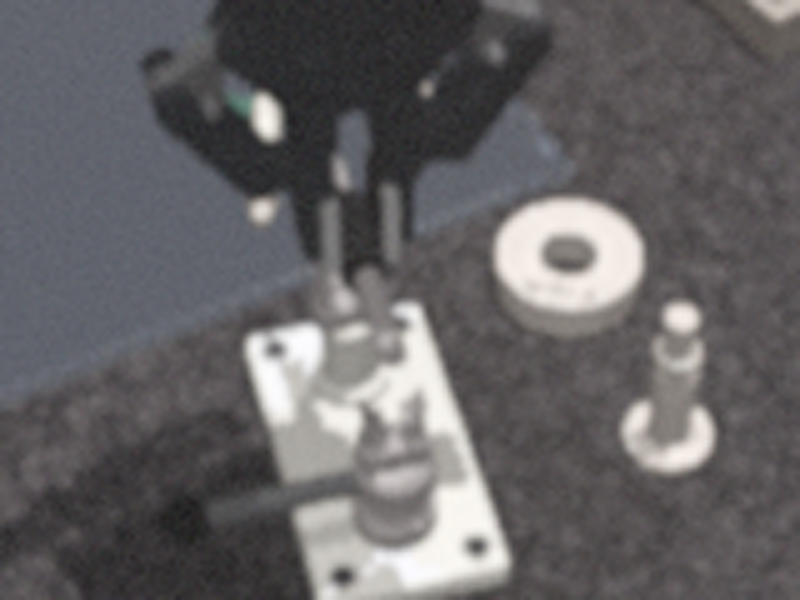

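```bash
python3 - <<'E'
from h import *
for i in range(3):
    snap('scene','s5');a=cur();print(a[0].round(4),round(a[1],2))
snap('top','t5')
ph=np.radians(a[1]);x=np.array([np.cos(ph),np.sin(ph),0]);c=a[0]+[0,0,.0035]
for f in('s5','t5'):
    g=cv2.cvtColor(cv2.imread(f'pics/{f}.png'),cv2.COLOR_BGR2GRAY).astype(np.float32)
    t=np.arange(-66,68,2)
    pts=np.array([w2px(f,[c+x*k/1e3])[0] for k in t],np.float32)
    v=cv2.remap(g,pts[:,:1].copy(),pts[:,1:].copy(),cv2.INTER_LINEAR)[:,0]
    print(f,' '.join(f'{k}:{int(m)}' for k,m in zip(t,v)))
E
```

```text
[0.5427 0.0702 0.1258] 76.93
[0.5427 0.0701 0.1258] 76.94
[0.5428 0.0701 0.1259] 76.94
s5 -66:239 -64:240 -62:239 -60:236 -58:221 -56:183 -54:135 -52:118 -50:130 -48:150 -46:166 -44:167 -42:153 -40:138 -38:131 -36:127 -34:124 -32:125 -30:125 -28:126 -26:126 -24:126 -22:126 -20:125 -18:129 -16:121 -14:107 -12:81 -10:57 -8:52 -6:59 -4:60 -2:51 0:50 2:50 4:53 6:56 8:58 10:53 12:52 14:56 16:60 18:67 20:71 22:73 24:77 26:86 28:97 30:101 32:97 34:87 36:75 38:64 40:56 42:52 44:47 46:42 48:45 50:47 52:46 54:46 56:44 58:43 60:44 62:46 64:48 66:45
t5 -66:183 -64:215 -62:228 -60:227 -58:229 -56:229 -54:230 -52:231 -50:232 -48:233 -46:234 -44:235 -42:236 -40:237 -38:237 -36:237 -34:238 -32:239 -30:239 -28:240 -26:240 -24:240 -22:241 -20:242 -18:242 -16:242 -14:243 -12:243 -10:243 -8:243 -6:244 -4:244 -2:245 0:245 2:245 4:245 6:246 8:246 10:246 12:246 14:246 16:246 18:246 20:246 22:246 24:246 26:246 28:246 30:246 32:246 34:246 36:246 38:246 40:246 42:246 44:246 46:247 48:247 50:247 52:247 54:247 56:247 58:247 60:247 62:247 64:247 66:247
```

The grip edge and rod end line up with the predicted ±18 and ±55 mm to about 1 mm. The tool has drifted 2.4 mm, so I'll correct that and come down above the clips.

move_arm(
  increments=[
    {"dx": 0.005, "dy": 0.011, "dz": 0.05, "rx": 0, "ry": 0, "rz": 0, "fingers": -1},
    {"dx": 0, "dy": 0, "dz": 0.08, "rx": 0, "ry": 0, "rz": 0, "fingers": -1},
    {"dx": 0, "dy": 0, "dz": 0.07, "rx": 0, "ry": 0, "rz": 0, "fingers": -1},
    {"dx": 0, "dy": 0, "dz": 0.02, "rx": 0, "ry": 0, "rz": 0, "fingers": -1},
    {"dx": 0, "dy": 0, "dz": 0, "rx": 0, "ry": 0, "rz": 0, "fingers": -1},
    {"dx": 0, "dy": 0, "dz": 0, "rx": 0, "ry": 0, "rz": 0, "fingers": -1},
  ],
)

```text
time: 12.72
position: [0.5457, 0.0699, 0.0822]
orientation: [0.783, 0.622, 0.0, 0.0]
contact_force: [0.4, 0.3, -0.8]
gripper_width: 0.14
gripper_force: 58.8
```

move_arm(
  increments=[
    {"dx": 0, "dy": 0, "dz": 0.015, "rx": 0, "ry": 0, "rz": 0, "fingers": -1},
    {"dx": 0, "dy": 0, "dz": 0.015, "rx": 0, "ry": 0, "rz": 0, "fingers": -1},
    {"dx": 0, "dy": 0, "dz": 0.01, "rx": 0, "ry": 0, "rz": 0, "fingers": -1},
    {"dx": 0, "dy": 0, "dz": 0, "rx": 0, "ry": 0, "rz": 0, "fingers": -1},
  ],
)

```text
time: 13.22
position: [0.5455, 0.0698, 0.0739]
orientation: [0.783, 0.622, 0.0, 0.0]
contact_force: [0.8, -0.6, -0.8]
gripper_width: 0.142
gripper_force: 58.8
```

move_arm(
  increments=[
    {"dx": 0, "dy": 0, "dz": 0.01, "rx": 0, "ry": 0, "rz": 0, "fingers": -1},
    {"dx": 0, "dy": 0, "dz": 0.01, "rx": 0, "ry": 0, "rz": 0, "fingers": -1},
    {"dx": 0, "dy": 0, "dz": 0, "rx": 0, "ry": 0, "rz": 0, "fingers": -1},
  ],
)

```text
time: 13.6
position: [0.5454, 0.0699, 0.0697]
orientation: [0.783, 0.622, 0.0, -0.0]
contact_force: [1.5, 0.8, 0.2]
gripper_width: 0.144
gripper_force: 59.0
```

move_arm(
  increments=[
    {"dx": 0, "dy": 0, "dz": 0.01, "rx": 0, "ry": 0, "rz": 0, "fingers": -1},
    {"dx": 0, "dy": 0, "dz": 0.005, "rx": 0, "ry": 0, "rz": 0, "fingers": -1},
    {"dx": 0, "dy": 0, "dz": 0, "rx": 0, "ry": 0, "rz": 0, "fingers": -1},
  ],
)

```text
time: 13.98
position: [0.5451, 0.0698, 0.0665]
orientation: [0.783, 0.622, -0.0, -0.0]
contact_force: [1.0, 0.2, -2.8]
gripper_width: 0.142
gripper_force: 58.6
```

move_arm(
  increments=[
    {"dx": 0, "dy": 0, "dz": 0.01, "rx": 0, "ry": 0, "rz": 0, "fingers": -1},
    {"dx": 0, "dy": 0, "dz": 0, "rx": 0, "ry": 0, "rz": 0, "fingers": -1},
    {"dx": 0, "dy": 0, "dz": 0, "rx": 0, "ry": 0, "rz": 0, "fingers": -1},
  ],
)

```text
time: 14.35
position: [0.5452, 0.0698, 0.0647]
orientation: [0.783, 0.622, -0.0, -0.0]
contact_force: [1.7, -1.5, -3.3]
gripper_width: 0.143
gripper_force: 58.6
```

```bash
python3 - <<'E'
from h import *
snap('scene','s6');print(cur(),r.get_state()['contact_force'],r.get_state()['ft_torque'])
cv2.imwrite('pics/s6c.png',cv2.resize(cv2.imread('pics/s6.png')[205:295,270:390],(800,600),interpolation=cv2.INTER_CUBIC))
E
```

```text
(array([0.54522328, 0.06979626, 0.0647545 ]), np.float64(76.89677266168476)) [ 1.89492617  0.38802774 -2.2798495 ] [-0.06604659 -0.29342871  0.00156041]
```

View pics/s6c.png

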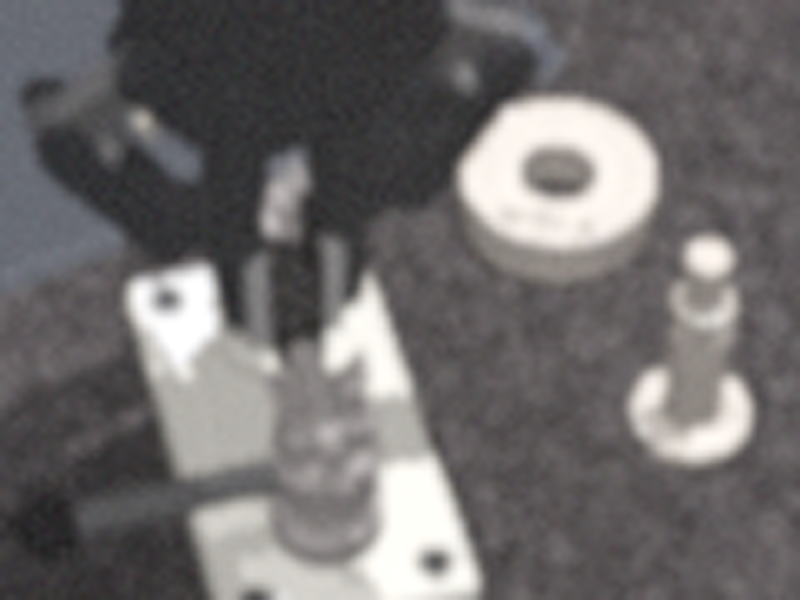

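The rod lies in the screwed clip's jaws, at crop (320,400). The slightly downward force fits a rod already past the noses and being pulled home. I'll press on to the saddle.

move_arm(
  increments=[
    {"dx": 0, "dy": 0, "dz": 0.005, "rx": 0, "ry": 0, "rz": 0, "fingers": -1},
    {"dx": 0, "dy": 0, "dz": 0, "rx": 0, "ry": 0, "rz": 0, "fingers": -1},
    {"dx": 0, "dy": 0, "dz": 0, "rx": 0, "ry": 0, "rz": 0, "fingers": -1},
  ],
)

```text
time: 14.78
position: [0.5454, 0.0699, 0.0639]
orientation: [0.783, 0.622, -0.0, -0.0]
contact_force: [1.1, -0.7, -2.7]
gripper_width: 0.142
gripper_force: 58.6
```

move_arm(
  increments=[
    {"dx": 0, "dy": 0, "dz": 0.006, "rx": 0, "ry": 0, "rz": 0, "fingers": -1},
    {"dx": 0, "dy": 0, "dz": 0, "rx": 0, "ry": 0, "rz": 0, "fingers": -1},
    {"dx": 0, "dy": 0, "dz": 0, "rx": 0, "ry": 0, "rz": 0, "fingers": -1},
  ],
)

```text
time: 15.15
position: [0.5455, 0.0699, 0.063]
orientation: [0.783, 0.622, 0.0, 0.0]
contact_force: [-0.7, -0.9, 4.0]
gripper_width: 0.145
gripper_force: 59.6
```

move_arm(
  increments=[
    {"dx": 0, "dy": 0, "dz": 0.005, "rx": 0, "ry": 0, "rz": 0, "fingers": -1},
    {"dx": 0, "dy": 0, "dz": 0, "rx": 0, "ry": 0, "rz": 0, "fingers": -1},
  ],
)

```text
time: 15.4
position: [0.5456, 0.0699, 0.0629]
orientation: [0.783, 0.622, 0.0, 0.0]
contact_force: [-4.1, -0.7, 15.8]
gripper_width: 0.142
gripper_force: 61.1
```

The contact is stiff at 15.8 N with the axis at about 66.4 mm, so the rod is on the saddles. I'll release, lift and move aside for a check.

move_arm(
  increments=[
    {"dx": 0, "dy": 0, "dz": -0.003, "rx": 0, "ry": 0, "rz": 0, "fingers": -0.6},
    {"dx": 0, "dy": 0, "dz": 0, "rx": 0, "ry": 0, "rz": 0, "fingers": 0.2},
    {"dx": 0, "dy": 0, "dz": 0, "rx": 0, "ry": 0, "rz": 0, "fingers": 1},
    {"dx": 0, "dy": 0, "dz": 0, "rx": 0, "ry": 0, "rz": 0, "fingers": 1},
    {"dx": 0, "dy": 0, "dz": 0, "rx": 0, "ry": 0, "rz": 0, "fingers": 1},
    {"dx": 0, "dy": 0, "dz": 0, "rx": 0, "ry": 0, "rz": 0, "fingers": 1},
    {"dx": 0, "dy": 0, "dz": -0.1, "rx": 0, "ry": 0, "rz": 0, "fingers": 1},
    {"dx": 0, "dy": 0, "dz": -0.2, "rx": 0, "ry": 0, "rz": 0, "fingers": 1},
    {"dx": 0, "dy": 0, "dz": -0.25, "rx": 0, "ry": 0, "rz": 0, "fingers": 1},
    {"dx": 0, "dy": 0, "dz": -0.2, "rx": 0, "ry": 0, "rz": 0, "fingers": 1},
    {"dx": -0.2, "dy": 0, "dz": 0, "rx": 0, "ry": 0, "rz": 0, "fingers": 1},
    {"dx": -0.25, "dy": 0, "dz": 0, "rx": 0, "ry": 0, "rz": 0, "fingers": 1},
    {"dx": -0.25, "dy": 0, "dz": 0, "rx": 0, "ry": 0, "rz": 0, "fingers": 1},
    {"dx": -0.25, "dy": 0, "dz": 0, "rx": 0, "ry": 0, "rz": 0, "fingers": 1},
    {"dx": -0.25, "dy": 0, "dz": 0, "rx": 0, "ry": 0, "rz": 0, "fingers": 1},
    {"dx": -0.2, "dy": 0, "dz": 0, "rx": 0, "ry": 0, "rz": 0, "fingers": 1},
    {"dx": 0, "dy": 0, "dz": 0, "rx": 0, "ry": 0, "rz": 0, "fingers": 1},
  ],
)

```text
time: 17.52
position: [0.4813, -0.205, 0.2123]
orientation: [0.784, 0.621, -0.0, 0.0]
contact_force: [0.1, -0.0, 1.0]
gripper_width: 1.002
gripper_force: 0.0
```

```bash
python3 - <<'E'
from h import *
snap('top','t7');snap('scene','s7')
A=cv2.resize(cv2.imread('pics/t7.png')[205:285,280:400],(780,520),interpolation=cv2.INTER_CUBIC)[:, :]
B=cv2.resize(cv2.imread('pics/s7.png')[220:320,280:360],(480,600),interpolation=cv2.INTER_CUBIC)
# both in one 800x600 picture: top crop 400 wide, scene crop 400 wide
A=cv2.resize(cv2.imread('pics/t7.png')[210:290,280:360],(400,400),interpolation=cv2.INTER_CUBIC)
B=cv2.resize(cv2.imread('pics/s7.png')[220:310,280:360],(400,450),interpolation=cv2.INTER_CUBIC)
o=np.zeros((450,800,3),np.uint8);o[:400,:400]=A;o[:,400:]=B;cv2.imwrite('pics/f.png',o)
E
```

```text
(no output)
```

View pics/f.png

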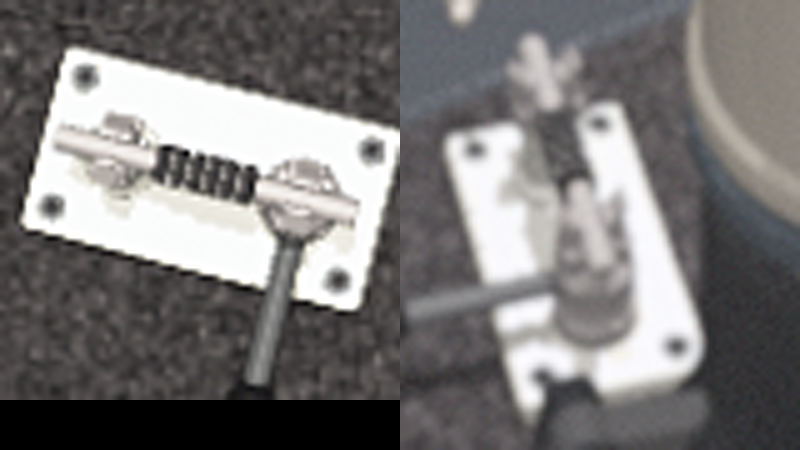

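The rod is in both clips, with ends at crop (55,138) and (356,210) and the grip from (153,162) to (258,188). I'll check its centring and height.

```bash
python3 - <<'E'
from h import *
O=np.array([.54528,.07063]);psi=np.radians(-13.15);R=np.array([[np.cos(psi),-np.sin(psi)],[np.sin(psi),np.cos(psi)]])
f=lambda u,v,z:(R.T@(px2w('t7',280+u/5-.4,210+v/5-.4,z)[:2]-O)*1e3).round(1)
for n,u,v,z in [('e1',55,138,.07),('e2',356,210,.07),('g1',153,162,.074),('g2',258,188,.074),('armhub',288,240,.04),('arm end',260,384,.04)]:print(n,f(u,v,z))
# scene view: predicted rod near/far axis ends if home, in s7 crop px of viewed panel
for z in(.067,.072,.077):
    P=[[*(O+R@np.array([0,y])),z] for y in(-.055,.055)];w=w2px('s7',P);print(z,((w-[280,220])*5+[400,0]).round(0).tolist())
E
```

```text
e1 [-2.1 55.2]
e2 [ -0.4 -53.2]
g1 [-1.9 19.5]
g2 [ -1.6 -18.2]
armhub [-15.8 -32.9]
arm end [-68.6 -36. ]
0.067 [[603.0, 270.0], [527.0, 43.0]]
0.072 [[603.0, 261.0], [527.0, 34.0]]
0.077 [[603.0, 252.0], [526.0, 24.0]]
```

```bash
python3 - <<'E'
from h import *
O=np.array([.54528,.07063]);psi=np.radians(-13.15);R=np.array([[np.cos(psi),-np.sin(psi)],[np.sin(psi),np.cos(psi)]])
ys=np.arange(-50,-18,1.)
for fn in('t2','t7'):
    g=cv2.GaussianBlur(cv2.cvtColor(cv2.imread(f'pics/{fn}.png'),cv2.COLOR_BGR2GRAY).astype(np.float32),(3,3),0.7);X=[];Y=[]
    for x in list(range(-28,-20,2))+list(range(-64,-40,2)):
        p=w2px(fn,[[*(O+R@np.array([x,y])/1e3),.04] for y in ys]).astype(np.float32)
        v=cv2.remap(g,p[:,:1].copy(),p[:,1:].copy(),cv2.INTER_LINEAR)[:,0]
        w=np.clip(v-np.median(v)-15,0,None) if x<-40 else np.clip(np.median(v)-v-30,0,None)
        w[abs(ys+34)>9]=0
        if w.sum()>0: X.append(x);Y.append((w*ys).sum()/w.sum())
    print(fn,[(a,round(float(b),1)) for a,b in zip(X,Y)])
    o=np.array(X)<-40
    for m in(o,np.ones(len(X),bool)): k=np.polyfit(np.array(X)[m],np.array(Y)[m],1);print(np.degrees(np.arctan(k[0])),np.polyval(k,0))
E
```

```text
t2 [(-28, -34.2), (-26, -34.1), (-24, -34.2), (-22, -34.6), (-64, -34.1), (-62, -34.0), (-60, -34.1), (-58, -34.1), (-56, -34.0), (-54, -33.9), (-52, -34.0), (-50, -34.0), (-48, -33.9), (-46, -33.9), (-44, -33.9), (-42, -34.0)]
0.4294067581079757 -33.60011845183544
-0.4017429861886171 -34.39057775155705
t7 [(-28, -34.2), (-26, -34.1), (-24, -34.3), (-22, -34.6), (-64, -34.1), (-62, -34.1), (-60, -34.1), (-58, -34.1), (-56, -34.0), (-54, -33.9), (-52, -34.0), (-50, -34.0), (-48, -33.9), (-46, -33.9), (-44, -33.9), (-42, -34.0)]
0.4772590475485195 -33.56667614742397
-0.40675659066782677 -34.407071726537815
```

The arm is square to within about 0.4° and did not move when the rod snapped in. The rod is home and centred to about 1 mm. I'll hand in.

```bash
python3 -c "
from workcell import r
print(r.hand_in())"
```

```text
the job is handed in; nothing more can be done
None
```

The job is handed in: the clip head's arm is square to the line of the clips to about 0.4°, and the rod is pressed home in both clips with its grip about 1 mm off midway (camera good to about 2 mm) and the gripper clear; the turned shaft, ring gauge and micrometer were not touched.

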